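Refit the lint-trap lid so that its lugs drop home

TASK

Put the lid back on the washer's lint-trap housing: set it level in the mouth and, pressing only lightly, turn it by its bar grip until the three lugs under it find their hidden slots and it drops, so that the cap lies fully home and flat on the rim; then let go. Do not force it down, and leave the pump bottle and the soap bar where they are.

Things in the scene. Friction and masses are not known exactly. Their poses are not given: they have to be found in the camera images.
- lid: The lid, white plastic, 0.2 to 0.45 kg, loose, at first upright on the table. Origin: centre of its underside, z up its axis. A round spigot 70 mm in diameter, 40 mm long; on it a cap disc 120 mm in diameter, from 40 to 50 mm above the origin; on top a straight bar grip, 90 mm long along the lid's x, 16 mm thick along its y, its top 83 mm above the origin.
- lid_grip (a point): Point on the lid's axis in the bar grip, 72 mm above the lid's origin; axes as the lid's. With the finger tips just above the cap disc the bar can be pinched across its 16 mm.
- lid_lugs (a point): Point on the lid's axis amid its lugs, 6 mm above the lid's origin. At the foot of the spigot three equal lugs, 14 mm wide and 12 mm high, stick out to 44 mm from the axis, at 0, 120 and 240 degrees from the lid's x: every third of a turn fits alike.
- housing: The lint-trap housing: a black round pot fixed to the table, 116 mm in diameter (foot 132 mm), 70 mm high, with a ribbed hose spout low on its -x side reaching 95 mm from the axis. Origin: centre of its underside, z up. The open mouth is a bore 98 mm in diameter. Lid and housing may swap sides of the table.
- housing_ledge (a point): Centre of the black ledge ring in the bore, 28 mm below the rim (42 mm above the housing's origin), inner diameter 78 mm. Three equal slots in it, 120 degrees apart, 30 mm deep, let the lugs down with about 4.5 mm to spare each side (some 6 degrees either way). The ring sits at an unknown angle, unrelated to the axes reported here, and does not turn under the lid.
- housing_rim (a point): Centre of the mouth at rim height, 70 mm above the housing's origin. With its lugs on the ledge the lid stands 12 mm proud (its origin 42 mm above the housing's); with the lugs in the slots the cap rests on the rim (its origin 30 mm above the housing's).
- pump_bottle: Bystander: a pump bottle, 56x72x182 mm, standing at the back left; origin under its centre.
- soap_bar: Bystander: a wrapped soap bar, 60x92x28 mm, lying between lid and housing; origin under its centre.

How it is judged:
At the end, for the whole second after the job is handed in: The lid is home in the housing: its origin less than 32.5 mm above the housing's origin (cap on the rim within 2.5 mm), within 8 mm of its axis, upright within 0.05 rad, at rest and released (z of lid in the frame of housing between 0.025 and 0.0325 m and horizontal distance between lid and housing below 0.008 m and angle between the z axis of lid and the z axis of housing, either way round below 0.05 rad and angle between lid's own z axis and vertical below 0.05 rad and contact force between the fingers and lid below 0.1 N and linear speed of lid below 0.02 m/s); the robot touches nothing.
It fails at once if The lid is forced: more than 80 N between lid and housing (contact force between lid and housing above 80 N).
It fails at once if The pump bottle is moved more than 40 mm or knocked over (distance of pump_bottle from where it was at the start of the episode above 0.04 m or angle between pump_bottle's own z axis and vertical above 0.5 rad).
It fails at once if The soap bar is moved more than 40 mm (distance of soap_bar from where it was at the start of the episode above 0.04 m).
It also fails if it takes over 72 s, if anything falls off the work surface, if the arm or the gripper's body presses on something with over 40 N, if the wrist force passes 120 N, or if a joint passes its speed limit or range.

ROBOT

A 6-joint arm with a two-finger parallel gripper is mounted at the origin on a cart in front of the work surface, level with it; the furniture and walls round the work are solid. World frame = base frame: x ahead of the robot, y to its left, z up, the work surface at z = 0. Lengths are in m, angles in rad, forces in N, time in s.
With the tool pointing down it reaches from about 0.3 to 0.85 m from the base axis. Payload 5.4 kg.
Tool frame: the origin (TCP) lies on the centre line of the jaws, within the pads' length; the fingertips stand 22 mm ahead of it and the grasp point (between the pads) lies 3 mm ahead of it (bot.tip_extent is the distance from the TCP to the fingertips, in m); z points along the fingers, y is the line along which they close (so a half turn about z gives the same grasp; the last joint's range is limited). The gripper opens to 85 mm and grips with 20 to 120 N. Pads are 22 mm wide; open, the fingers measure 114 mm over their backs; the gripper's body (76 mm by 85 mm) begins 54 mm behind the grasp point. The pads swing forward as they close: fully open they stand 13 mm farther back than shut.
Start: joints at [-1.483, 0.158, 1.597, -0, 1.386, -0.21], TCP at [0.169, -0.55, 0.253] pointing down, gripper open.
Joint ranges: [-2.91, 2.91], [-0.94, 2.29], [0.18, 2.7], [-1.29, 4.43], [0.17, 2.64], [-3, 3]. Speed limits (rad/s): [2.57, 2.57, 3.14, 3.14, 3.14, 3.14].

INTERFACE

Orientations are given as a unit quaternion [x, y, z, w].
In Python, from rig import bot, camrig, job gives the robot as it stands (bot), with the cameras (camrig) and the job (job).
- The arm moves only by the tool nudge_tcp, called after "Emit:" by a JSON object that holds its "op" and its "data", one argument or row to a line. Schema: {"type":"object","properties":{"segments":{"type":"string"},"finger_gap":{"type":"number"},"only":{"type":"string"},"quiet":{"type":"boolean"},"lines":{"type":"string"}},"required":["segments"],"additionalProperties":false}. segments is a string of 1 to 20 rows, one to a line, with the numbers parted by commas; each row has 6 numbers: dx, dy, dz in a scale on which 1.0 is 50 cm, then a rotation vector rx, ry, rz in parts of the range, where 1.0 means 4 rad; each row is the pose to reach, as a shift and turn from the pose commanded when the call began, along the tool's axes at that moment; what a row does not reach only later rows make up. A row lasts 1/12 s, in which the tool goes at most 0.0417 m and 0.125 rad, less where a joint would pass 70% of its speed; a pose out of reach is approached as far as the arm can. finger_gap is the finger opening in m, set as the call begins (left out keeps the last). The fingers move at their own pace and stop on an object; the grip force is fixed at half the most. Time passes only in rows, so rows that do not move let the fingers close. The tool returns the time, the measured TCP pose, the force, the opening and the grip force at its end. only (a regular expression) keeps the lines of the reply that match it, lines (a string "A,B") keeps lines A to B, and quiet returns only ok. A shift or turn number past 1, either way, is cut back to 1. Input that does not fit is refused with a message, and nothing moves.
- bot.sense(): the state, without advancing time (a new reading comes with each control period).
- camrig.capture(name): name is "scene" or "side" or "wrist"; returns the picture (420x560x3 uint8, red, green, blue); there is no depth.
- camrig.camera_params(name): a dict with "intrinsics" (3x3 intrinsics, pixels), "R" (3x3) and "t" (3): a world point X has camera coordinates R X + t; the wrist camera has in their place "mount" (4x4, takes a point from camera to tool coordinates, whose origin is the TCP and whose axes are the flange's). Camera axes: x right, y down, z forward; pixel columns grow to the right and rows downward; lengths in m; the calibration is good to about 2 mm. A picture is of the moment at which its call begins: read the wrist's pose just before it. camera_params takes no time and is no camera call.
- job.job_done(): hands the job in; it is judged then, once.
The state is a dict: "t": time; "joints": joint angles; "dq": joint speeds; "tau": joint torques, N m; "tool_pos": TCP position; "ee_rot": TCP orientation; "ft_force": force on the tool from outside, world axes, zero at the start; "wrist_torque": the same for the moment, N m; "gripper_width": finger opening in m; "grip_force": force on a finger pad.
Only numpy, scipy, OpenCV 4.12 (cv2) and the standard library are available. Lean on these libraries where they do the work, as an engineer would, in place of code of your own. Each camera call takes 0.05 s, during which the arm holds its last target. There are 200 camera calls.

## Working session

There is one attempt and no reset: what is moved stays moved. The work goes in short steps, Python scripts to look and compute and a tool call to move; the robot and the scene stay as the last step left them, time stands still between calls to the robot, and variables do not carry over. Pictures are saved under pics/ and viewed, at most 10 in all, crops included, and the job is handed in when it is done.

```bash
ls; mkdir -p pics
```

Run:
```python
from rig import bot, camrig, job
import cv2,numpy as np
s=bot.sense(); print(s['t'],s['tool_pos'],s['ee_rot'],bot.tip_extent)
a=camrig.capture('scene');b=camrig.capture('side')
for n,i in(('scene',a),('side',b)):
    cv2.imwrite(f'pics/{n}0.png',i[:,:,::-1]); p=camrig.camera_params(n); print(n,np.round(p['intrinsics'],1).tolist(),np.round(p['R'],3).tolist(),np.round(p['t'],3).tolist())
print(np.round(camrig.camera_params('wrist')['mount'],4).tolist())
```

```text
pics
rig.py
0.0 [ 0.16865685 -0.54913828  0.25229736] [ 9.88933177e-01  1.48358659e-01  5.55443225e-05 -9.36601299e-04] 0.022
scene [[393.4, 0.0, 277.4], [0.0, 393.4, 203.1], [0.0, 0.0, 1.0]] [[-0.425, -0.905, 0.009], [-0.703, 0.323, -0.633], [0.57, -0.275, -0.774]] [0.333, 0.424, 0.714]
side [[427.1, 0.0, 287.4], [0.0, 427.1, 206.2], [0.0, 0.0, 1.0]] [[0.999, -0.03, 0.021], [0.007, -0.403, -0.915], [0.036, 0.915, -0.402]] [-0.553, 0.106, 1.084]
[[0.0004, -0.9584, -0.2855, 0.0721], [1.0, -0.0, 0.0016, -0.0001], [-0.0015, -0.2855, 0.9584, -0.1207], [0.0, 0.0, 0.0, 1.0]]
```

View pics/scene0.png

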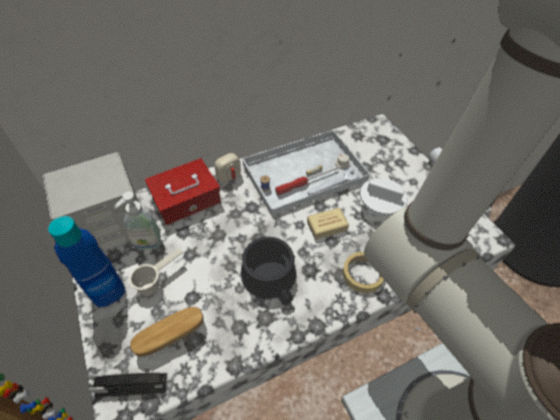

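View pics/side0.png

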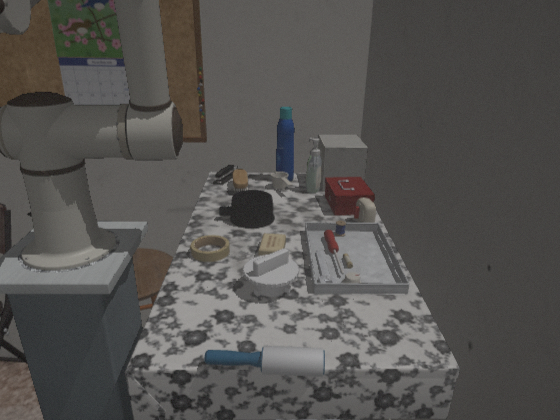

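The scene view shows the black housing at about (270,265) and the lid at (383,198), partly hidden by the arm. The soap is at (327,222). In the side view the housing is at (252,208), the lid cap at (271,270) with its bar from (254,268) to (290,255), and the soap at (271,243).

Create h.py:
```python
from rig import bot, camrig, job
import cv2,numpy as np
from scipy.spatial.transform import Rotation as Ro
def ray(n,uv,pose=None):
    p=camrig.camera_params(n); d=np.linalg.inv(p['intrinsics'])@np.array([*uv,1.])
    if n=='wrist':
        M=p['mount']; R=Ro.from_quat(pose[1]).as_matrix()
        return R@M[:3,3]+pose[0], R@M[:3,:3]@d
    R,t=np.array(p['R']),np.array(p['t']); return -R.T@t, R.T@d
def onz(n,uv,z,pose=None):
    o,d=ray(n,uv,pose); return np.round(o+d*(z-o[2])/d[2],4)
def snap(name):
    s=bot.sense(); pose=(np.array(s['tool_pos']),np.array(s['ee_rot']))
    i=camrig.capture('wrist')[:,:,::-1].copy(); cv2.imwrite(f'pics/{name}.png',i); np.savez(f'pics/{name}.npz',p=pose[0],q=pose[1]); return i,pose
def load(name):
    z=np.load(f'pics/{name}.npz'); return cv2.imread(f'pics/{name}.png'),(z['p'],z['q'])
def totool(v):  # world shift -> tool axes
    return np.round(Ro.from_quat(bot.sense()['ee_rot']).inv().apply(v),4)
```

Run:
```python
from h import *
print('lid side',onz('side',(271,268),.047),'scene',onz('scene',(384,192),.083))
print('bar side',onz('side',(254,268),.083),onz('side',(290,253),.083))
print('hous side',onz('side',(252,201),.07),'scene',onz('scene',(269,254),.07))
print('soap',onz('side',(271,243),.02),onz('scene',(327,221),.02))
print('pump',onz('side',(314,190),0),onz('scene',(145,247),0))
s=bot.sense();R=Ro.from_quat(s['ee_rot']).as_matrix();print(np.round(R,3).tolist())
```

```text
lid side [ 0.5113 -0.1688  0.047 ] scene [ 0.4951 -0.1556  0.083 ]
bar side [ 0.4772 -0.2265  0.083 ] [ 0.5519 -0.1661  0.083 ]
hous side [0.4561 0.148  0.07  ] scene [0.4585 0.1737 0.07  ]
soap [ 0.5107 -0.0067  0.02  ] [ 0.5144 -0.0121  0.02  ]
pump [0.6584 0.4136 0.    ] [0.6442 0.4238 0.    ]
[[0.956, 0.293, -0.0], [0.293, -0.956, 0.002], [0.0, -0.002, -1.0]]
```

The rows are not in the units I measure in: shifts go in shares of 50 cm and turns go in shares of 4 rad. I convert before sending: 0.43 m / 0.5 = 0.86, 0.3 m / 0.5 = 0.6, -0.36 rad / 4 = -0.09.

Emit:
{"op": "nudge_tcp", "data": {
  "segments": "0.2,-0.12,0,0,0,-0.0225\n0.4,-0.24,0.02,0,0,-0.045\n0.6,-0.36,0.04,0,0,-0.0675\n0.86,-0.53,0.06,0,0,-0.09\n0.86,-0.53,0.06,0,0,-0.09\n0.86,-0.53,0.06,0,0,-0.09\n0.86,-0.53,0.06,0,0,-0.09\n0.86,-0.53,0.06,0,0,-0.09\n0.86,-0.53,0.06,0,0,-0.09\n0.86,-0.53,0.06,0,0,-0.09\n0.86,-0.53,0.06,0,0,-0.09\n0.86,-0.53,0.06,0,0,-0.09\n0.86,-0.53,0.06,0,0,-0.09\n0.86,-0.53,0.06,0,0,-0.09\n0.86,-0.53,0.06,0,0,-0.09\n0.86,-0.53,0.06,0,0,-0.09",
  "finger_gap": 0.085
}}

```text
t: 1.43
tool_pos: [0.5013, -0.1711, 0.2231]
ee_rot: [0.947, 0.322, -0.0, -0.0]
ft_force: [1.0, 0.4, -1.2]
gripper_width: 0.0848
grip_force: 0.0
```

Run:
```python
from h import *
i,p=snap('lid1'); print(p)
```

```text
(array([ 0.50131057, -0.171129  ,  0.22314331]), array([ 9.46593231e-01,  3.22430045e-01, -3.48402340e-04, -7.75017295e-06]))
```

View pics/lid1.png

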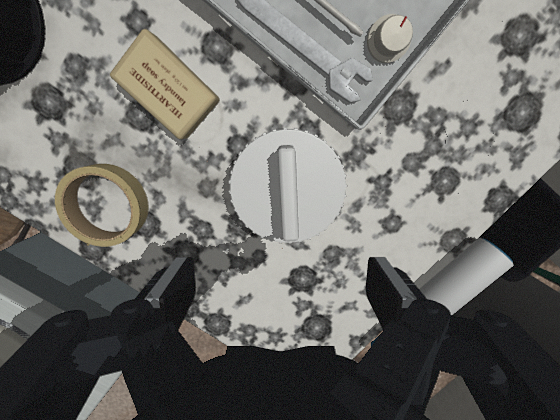

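The wrist view shows the lid from above: the cap circle is centred near (288,186) and the bar runs almost vertically from (288,147) to (291,239). It is well centred between the fingers, and the soap at (165,85) is clear.

Run:
```python
from h import *
i,p=load('lid1')
c=onz('wrist',(288.5,185.5),.05,p); a=onz('wrist',(288,147),.083,p); b=onz('wrist',(290.5,239),.083,p)
l=onz('wrist',(230,185.5),.05,p);r=onz('wrist',(347,185.5),.05,p)
print('cap',c,'bar mid',(a+b)/2,'len',np.linalg.norm(a-b),'diam',np.linalg.norm(l-r))
d=a-b; print('bar ang',np.degrees(np.arctan2(d[1],d[0])))
R=Ro.from_quat(p[1]).as_matrix(); print('toolx ang',np.degrees(np.arctan2(R[1,0],R[0,0])))
print('tool shift', totool((a+b)/2-p[0]), totool(c-p[0]), bot.sense()['joints'])
```

```text
cap [ 0.5126 -0.1732  0.05  ] bar mid [ 0.5111 -0.1741  0.083 ] len 0.0867836390110486 diam 0.1197106929225623
bar ang 39.67032016729673
toolx ang 37.61990190695585
tool shift [0.006  0.0083 0.1401] [0.0078 0.0085 0.1731] [-5.57492030e-01  6.61843625e-02  1.75779934e+00 -4.16622665e-04
  1.31778522e+00  3.57546556e-01]
```

Emit:
{"op": "nudge_tcp", "data": {
  "segments": "0.34,-0.586,0,0,0,0\n0.34,-0.586,0,0,0,0\n0.34,-0.586,0,0,0,0\n0.34,-0.586,0,0,0,0\n0.34,-0.586,0,0,0,0\n0.34,-0.586,0,0,0,0\n0.34,-0.586,0,0,0,0\n0.34,-0.586,0,0,0,0\n0.34,-0.586,0,0,0,0\n0.34,-0.586,0,0,0,0\n0.34,-0.586,0,0,0,0"
}}

```text
t: 2.4
tool_pos: [0.4576, 0.1645, 0.2234]
ee_rot: [0.947, 0.323, -0.0, 0.0]
ft_force: [-0.2, -0.4, -0.8]
gripper_width: 0.085
grip_force: 0.0
```

Run:
```python
from h import *
i,p=snap('hou1'); print(p)
g=np.clip(255*(i/255.)**.45*1.15,0,255).astype('u1')   # brighten the dark bore
left=cv2.resize(i,(400,300)); c=cv2.resize(g[70:300,160:420],(400,354),interpolation=cv2.INTER_CUBIC)
out=np.zeros((354,800,3),'u1'); out[:300,:400]=left; out[:,400:]=c
cv2.imwrite('pics/hou1b.png',out)
```

```text
(array([0.45762895, 0.16446962, 0.22336524]), array([ 9.46507516e-01,  3.22681537e-01, -7.04070729e-06,  3.85446660e-04]))
```

View pics/hou1b.png

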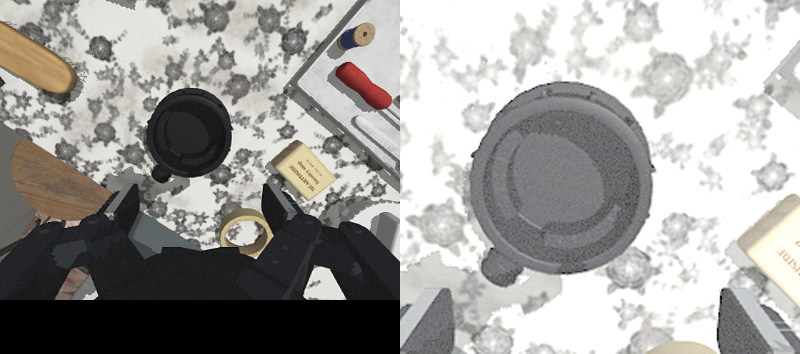

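The brightened view shows the bore (at about (264,184) in the full picture) with a broken ring inside it, so I'll stretch the contrast around the ledge.

Run:
```python
from h import *
_,p=load('hou1'); ims=[load('hou1')[0].astype(float)]
for k in range(12): ims.append(camrig.capture('wrist')[:,:,::-1].astype(float))
m=np.mean(ims,0).mean(2); np.save('pics/houmean.npy',m)
c=m[110:260,190:340]; print(np.percentile(c,[1,10,25,50,75,90]))
g=np.clip((c-10)/(50-10),0,1)*255
cv2.imwrite('pics/hou2.png',cv2.resize(g.astype('u1'),(600,600),interpolation=cv2.INTER_CUBIC))
```

```text
[ 21.82025641  26.87179487  36.71794872  45.66666667 152.35897436
 213.66923077]
```

View pics/hou2.png

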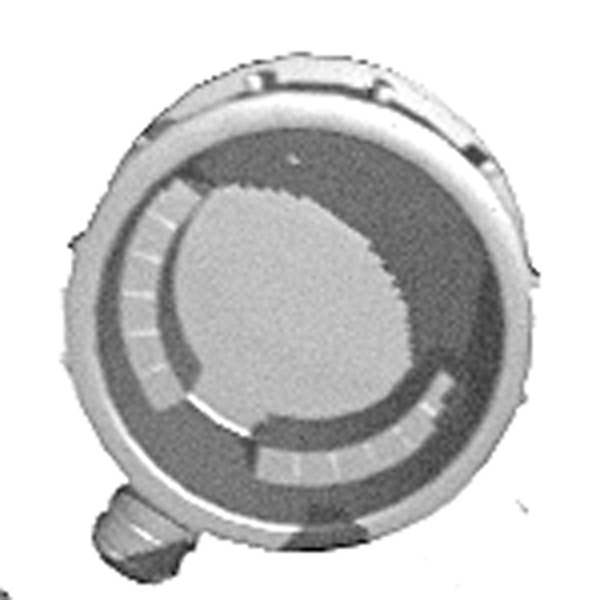

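The stretched crop (4x, offset 190,110) clearly shows the ledge. One light arc runs from (185,180) to (175,405) and another from (257,465) to (447,375). The slot between them lies at about (210,440), and the rim's inner edge spans x 97–503 and y 127–527.

Run:
```python
from h import *
_,p=load('hou1')
P=lambda x,y,z: onz('wrist',(190+(x-1.5)/4,110+(y-1.5)/4),z,p)
L,R_,T,B=P(97,322,.07),P(503,322,.07),P(300,127,.07),P(300,527,.07)
print('D',np.linalg.norm(L-R_),np.linalg.norm(T-B)); C=(P(300,327,.07)); print('C',C,(L+R_)/2,(T+B)/2)
for n,uv in dict(A0o=(172,178),A0i=(205,190),A1o=(163,410),A1i=(187,393),B0o=(258,484),B0i=(260,450),B1o=(457,378),B1i=(436,370),Amid=(122,300),Bmid=(380,468)).items():
    v=P(*uv,.042)-C; print(n,'r %.4f ang %.1f'%(np.hypot(*v[:2]),np.degrees(np.arctan2(v[1],v[0]))))
```

```text
D 0.09724895886332151 0.0988801294497535
C [0.4536 0.18   0.07  ] [0.4546 0.1808 0.07  ] [0.4516 0.1786 0.07  ]
A0o r 0.0466 ang 83.7
A0i r 0.0387 ang 78.5
A1o r 0.0489 ang 165.1
A1i r 0.0407 ang 165.5
B0o r 0.0529 ang -157.5
B0i r 0.0432 ang -159.8
B1o r 0.0453 ang -79.6
B1i r 0.0393 ang -80.5
Amid r 0.0482 ang 127.0
Bmid r 0.0505 ang -119.2
```

Run:
```python
from h import *
_,p=load('hou1')
P=lambda x,y,z: onz('wrist',(190+(x-1.5)/4,110+(y-1.5)/4),z,p)
C=np.array([.4520,.1785,.07])
for n,uv in dict(A0o=(172,178),A0i=(205,190),A1o=(163,410),A1i=(187,393),B0o=(258,484),B0i=(260,450),B1o=(457,378),B1i=(436,370),Amid=(122,300),Bmid=(380,468)).items():
    v=P(*uv,.042)-C; print(n,'r %.4f ang %.1f'%(np.hypot(*v[:2]),np.degrees(np.arctan2(v[1],v[0]))))
m=np.mean([camrig.capture('side')[:,:,::-1].astype(float) for k in range(10)],0)
c=m[235:305,230:315]; c=np.clip((c-60)/(255-60),0,1)*255
cv2.imwrite('pics/lidside.png',cv2.resize(c.astype('u1'),(680,560),interpolation=cv2.INTER_CUBIC))
pr=camrig.camera_params('side')
for a in (39.7,159.7,279.7,219.7,339.7,99.7):
    for z in (0,.012):
        X=np.array([.5118+.044*np.cos(np.radians(a)),-.1737+.044*np.sin(np.radians(a)),z]); q=pr['intrinsics']@(np.array(pr['R'])@X+pr['t']); q=q[:2]/q[2]; print(a,z,np.round((q-[230,235])*8))
```

```text
A0o r 0.0483 ang 82.0
A0i r 0.0405 ang 76.7
A1o r 0.0478 ang 162.9
A1i r 0.0396 ang 162.8
B0o r 0.0509 ang -158.3
B0i r 0.0411 ang -161.0
B1o r 0.0442 ang -77.2
B1i r 0.0382 ang -77.7
Amid r 0.0485 ang 124.4
Bmid r 0.0484 ang -118.4
39.7 0 [449. 362.]
39.7 0.012 [449. 326.]
159.7 0 [181. 388.]
159.7 0.012 [181. 352.]
279.7 0 [356. 514.]
279.7 0.012 [357. 476.]
219.7 0 [202. 480.]
219.7 0.012 [202. 442.]
339.7 0 [480. 452.]
339.7 0.012 [481. 415.]
99.7 0 [304. 332.]
99.7 0.012 [304. 297.]
```

View pics/lidside.png

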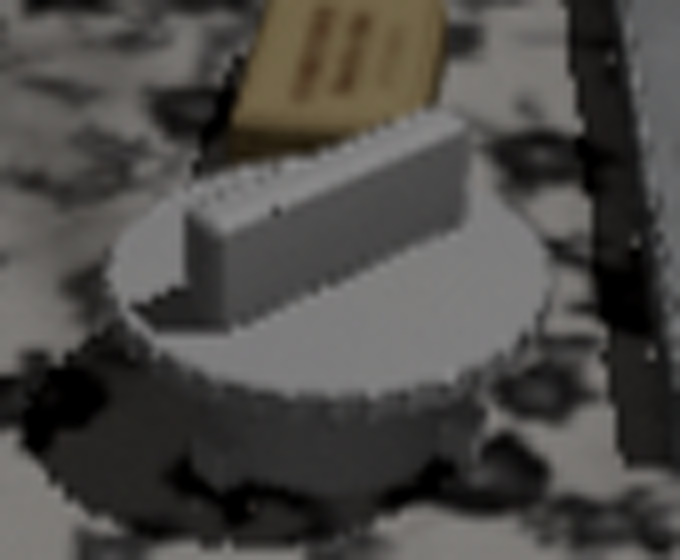

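The crop shows the lid upright with grey under its cap from x≈195 to 485 at y≈420–480. That is wider than the bare spigot (223–447), which suggests lugs at left and right. I'll stretch the shadowed part to check.

Run:
```python
from h import *
m=np.mean([camrig.capture('side')[:,:,::-1].astype(float) for k in range(10)],0).mean(2)
c=m[277:305,245:300]; c=np.clip((c-30)/(130-30),0,1)*255
cv2.imwrite('pics/lidside2.png',cv2.resize(c.astype('u1'),None,fx=12,fy=12,interpolation=cv2.INTER_CUBIC))
```

```text
(no output)
```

View pics/lidside2.png

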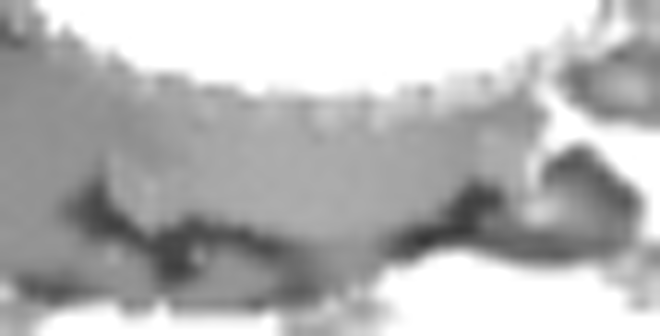

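To row units: 0.301 m / 0.5 = 0.602, -0.164 m / 0.5 = -0.328, -0.036 rad / 4 = -0.009.

Emit:
{"op": "nudge_tcp", "data": {
  "segments": "-0.328,0.602,0,0,0,-0.009\n-0.328,0.602,0,0,0,-0.009\n-0.328,0.602,0,0,0,-0.009\n-0.328,0.602,0,0,0,-0.009\n-0.328,0.602,0,0,0,-0.009\n-0.328,0.602,0,0,0,-0.009\n-0.328,0.602,0,0,0,-0.009\n-0.328,0.602,0,0,0,-0.009\n-0.328,0.602,0,0,0,-0.009\n-0.328,0.602,0,0,0,-0.009\n-0.328,0.602,0.06,0,0,-0.009\n-0.328,0.602,0.12,0,0,-0.009\n-0.328,0.602,0.18,0,0,-0.009\n-0.328,0.602,0.22,0,0,-0.009\n-0.328,0.602,0.25,0,0,-0.009\n-0.328,0.602,0.27,0,0,-0.009\n-0.328,0.602,0.29,0,0,-0.009\n-0.328,0.602,0.29,0,0,-0.009",
  "finger_gap": 0.085
}}

```text
t: 5.55
tool_pos: [0.5107, -0.1714, 0.0767]
ee_rot: [0.94, 0.34, -0.001, -0.001]
ft_force: [-0.3, 0.5, -0.9]
gripper_width: 0.0849
grip_force: 0.0
```

Emit:
{"op": "nudge_tcp", "data": {
  "segments": "0,0,0,0,0,0\n0,0,0,0,0,0\n0,0,0,0,0,0\n0,0,0,0,0,0\n0,0,0,0,0,0\n0,0,0,0,0,0\n0,0,0,0,0,0\n0,0,0,0,0,0",
  "finger_gap": 0.0
}}

```text
t: 6.22
tool_pos: [0.5119, -0.1729, 0.0788]
ee_rot: [0.94, 0.34, 0.0, 0.0]
ft_force: [-1.3, 1.7, 3.8]
gripper_width: 0.015
grip_force: 59.8
```

Gripped. I'll lift and check the lugs.

To row units: -0.14 m / 0.5 = -0.28, -0.13 m / 0.5 = -0.26.

Emit:
{"op": "nudge_tcp", "data": {
  "segments": "0,0,-0.04,0,0,0\n0,0,-0.1,0,0,0\n0,0,-0.16,0,0,0\n0,0,-0.22,0,0,0\n0,0,-0.26,0,0,0\n0,0,-0.28,0,0,0\n0,0,-0.28,0,0,0\n0,0,-0.28,0,0,0"
}}

```text
t: 6.88
tool_pos: [0.5111, -0.1725, 0.2169]
ee_rot: [0.94, 0.34, -0.001, -0.001]
ft_force: [-0.6, 0.5, -4.8]
gripper_width: 0.0149
grip_force: 59.5
```

Run:
```python
from h import *
s=bot.sense();print(s['tool_pos'],s['joints'])
m=np.mean([camrig.capture('side')[:,:,::-1].astype(float) for k in range(8)],0)
pr=camrig.camera_params('side'); X=np.array(s['tool_pos'])-[0,0,.05]; q=pr['intrinsics']@(np.array(pr['R'])@X+pr['t']); q=(q[:2]/q[2]).astype(int); print(q)
x0,y0=q[0]-40,q[1]-30; c=m[y0:y0+70,x0:x0+80]; print(x0,y0)
cv2.imwrite('pics/lift.png',cv2.resize(np.clip((c/255)**.6*255,0,255).astype('u1'),(640,560),interpolation=cv2.INTER_CUBIC))
```

```text
[ 0.51108187 -0.17253541  0.21689255] [-5.49733247e-01  9.82354426e-02  1.73666000e+00  1.83009122e-05
  1.30856282e+00  3.27361899e-01]
[271 218]
231 188
```

View pics/lift.png

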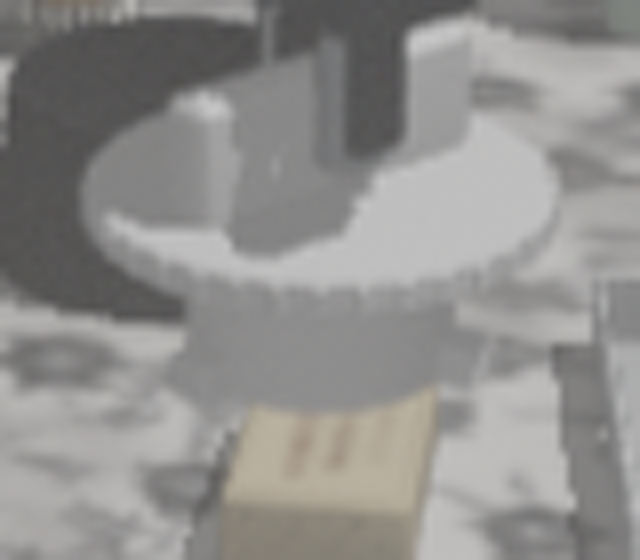

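Lifted level, with lugs visible at left (185,375) and right (470,355). That confirms lid x is at about 219.8°, so a turn of −38.6° aligns it with the slots.

To row units: -0.307 m / 0.5 = -0.614, -0.283 m / 0.5 = -0.566, 0.674 rad / 4 = 0.1685.

Emit:
{"op": "nudge_tcp", "data": {
  "segments": "0.072,-0.124,0,0,0,0.025\n0.144,-0.246,0,0,0,0.05\n0.216,-0.37,0,0,0,0.075\n0.288,-0.492,0,0,0,0.1\n0.33,-0.566,0,0,0,0.125\n0.358,-0.614,0,0,0,0.15\n0.358,-0.614,0,0,0,0.1685\n0.358,-0.614,0,0,0,0.1685\n0.358,-0.614,0,0,0,0.1685\n0.358,-0.614,0,0,0,0.1685\n0.358,-0.614,0,0,0,0.1685\n0.358,-0.614,0,0,0,0.1685\n0.358,-0.614,0,0,0,0.1685\n0.358,-0.614,0,0,0,0.1685"
}}

```text
t: 8.45
tool_pos: [0.4533, 0.1767, 0.2183]
ee_rot: [1.0, 0.009, 0.0, 0.0]
ft_force: [0.1, -0.3, -3.8]
gripper_width: 0.0145
grip_force: 60.3
```

Run:
```python
from h import *
s=bot.sense();print(s['tool_pos'],Ro.from_quat(s['ee_rot']).as_matrix().round(3).tolist(),s['joints'].round(2) if hasattr(s['joints'],'round') else s['joints'])
print(totool(np.array([.452,.1785,.142])-s['tool_pos']))
```

```text
[0.45328459 0.17666119 0.21828698] [[1.0, 0.018, 0.0], [0.018, -1.0, -0.0], [0.0, 0.0, -1.0]] [ 0.12 -0.04  1.88 -0.    1.31  1.68]
[-0.0013 -0.0019  0.0763]
```

To row units: 0.091 m / 0.5 = 0.182, 0.089 m / 0.5 = 0.178.

Emit:
{"op": "nudge_tcp", "data": {
  "segments": "-0.002,-0.004,0.04,0,0,0\n-0.002,-0.004,0.08,0,0,0\n-0.002,-0.004,0.11,0,0,0\n-0.002,-0.004,0.13,0,0,0\n-0.002,-0.004,0.142,0,0,0\n-0.002,-0.004,0.152,0,0,0\n-0.002,-0.004,0.162,0,0,0\n-0.002,-0.004,0.17,0,0,0\n-0.002,-0.004,0.178,0,0,0\n-0.002,-0.004,0.182,0,0,0\n-0.002,-0.004,0.182,0,0,0\n-0.002,-0.004,0.182,0,0,0"
}}

```text
t: 9.45
tool_pos: [0.452, 0.1797, 0.1274]
ee_rot: [1.0, 0.01, 0.0, -0.0]
ft_force: [0.5, 0.4, -4.1]
gripper_width: 0.015
grip_force: 60.3
```

Inside the mouth with no contact. Next, small steps down.

To row units: 0.009 m / 0.5 = 0.018, 0.008 m / 0.5 = 0.016.

Emit:
{"op": "nudge_tcp", "data": {
  "segments": "0,0,0.004,0,0,0\n0,0,0.008,0,0,0\n0,0,0.012,0,0,0\n0,0,0.014,0,0,0\n0,0,0.016,0,0,0\n0,0,0.018,0,0,0\n0,0,0.018,0,0,0\n0,0,0.018,0,0,0"
}}

```text
t: 10.12
tool_pos: [0.4519, 0.1796, 0.1183]
ee_rot: [1.0, 0.01, 0.0, -0.0]
ft_force: [0.2, -0.3, -4.5]
gripper_width: 0.0144
grip_force: 60.3
```

To row units: 0.008 m / 0.5 = 0.016, 0.007 m / 0.5 = 0.014.

Emit:
{"op": "nudge_tcp", "data": {
  "segments": "0,0,0.004,0,0,0\n0,0,0.008,0,0,0\n0,0,0.012,0,0,0\n0,0,0.014,0,0,0\n0,0,0.016,0,0,0\n0,0,0.016,0,0,0\n0,0,0.016,0,0,0"
}}

```text
t: 10.7
tool_pos: [0.4519, 0.1796, 0.1102]
ee_rot: [1.0, 0.01, -0.0, -0.0]
ft_force: [0.0, -1.1, -4.1]
gripper_width: 0.0149
grip_force: 60.3
```

To row units: 0.0015 m / 0.5 = 0.003, 0.001 m / 0.5 = 0.002.

Emit:
{"op": "nudge_tcp", "data": {
  "segments": "0,0,0.001,0,0,0\n0,0,0.002,0,0,0\n0,0,0.003,0,0,0\n0,0,0.003,0,0,0\n0,0,0.003,0,0,0"
}}

```text
t: 11.12
tool_pos: [0.452, 0.1797, 0.109]
ee_rot: [1.0, 0.01, 0.0, -0.0]
ft_force: [-0.1, 0.4, -3.0]
gripper_width: 0.0147
grip_force: 60.4
```

To row units: 0.0005 m / 0.5 = 0.001.

Emit:
{"op": "nudge_tcp", "data": {
  "segments": "0,0,0.001,0,0,0\n0,0,0.001,0,0,0"
}}

```text
t: 11.28
tool_pos: [0.4521, 0.1797, 0.1088]
ee_rot: [1.0, 0.01, 0.0, -0.0]
ft_force: [-2.0, 1.2, 0.7]
gripper_width: 0.015
grip_force: 61.0
```

Emit:
{"op": "nudge_tcp", "data": {
  "segments": "0,0,0,0,0,0\n0,0,0,0,0,0\n0,0,0,0,0,0\n0,0,0,0,0,0\n0,0,0,0,0,0\n0,0,0,0,0,0\n0,0,0,0,0,0\n0,0,0,0,0,0",
  "finger_gap": 0.06
}}

```text
t: 11.95
tool_pos: [0.4519, 0.1796, 0.1083]
ee_rot: [1.0, 0.01, 0.0, -0.0]
ft_force: [0.3, 0.3, -0.5]
gripper_width: 0.0597
grip_force: 0.0
```

Emit:
{"op": "nudge_tcp", "data": {
  "segments": "0,0,-0.02,0,0,0\n0,0,-0.06,0,0,0\n0,0,-0.12,0,0,0\n0,0,-0.18,0,0,0\n0,0,-0.22,0,0,0\n0,0,-0.24,0,0,0\n0,0,-0.24,0,0,0\n0,0,-0.24,0,0,0"
}}

```text
t: 12.62
tool_pos: [0.4518, 0.1796, 0.2281]
ee_rot: [1.0, 0.01, 0.0, -0.0]
ft_force: [-0.2, 0.6, -0.7]
gripper_width: 0.0603
grip_force: 0.0
```

Run:
```python
from h import *
i,p=snap('end'); a=cv2.resize(i,(400,300))
m=np.mean([camrig.capture('side')[:,:,::-1].astype(float) for k in range(4)],0)
c=cv2.resize(m[175:250,200:300].astype('u1'),(400,300),interpolation=cv2.INTER_CUBIC)
cv2.imwrite('pics/endb.png',np.hstack([a,c]))
```

```text
(no output)
```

View pics/endb.png

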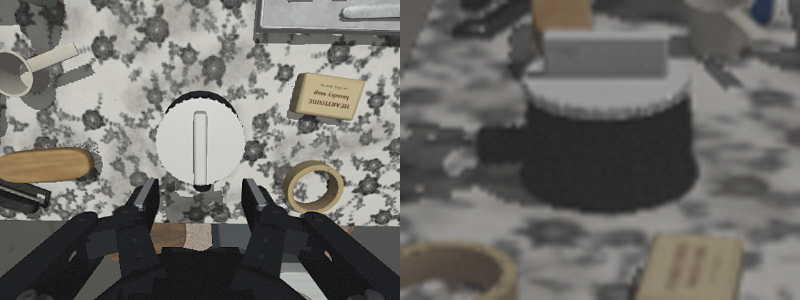

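The left half shows the cap centred on the housing at (200,138), with the gripper clear. In the right half the cap lies flat on the rim at about (605,100) with no gap. The soap is where it was.

```bash
python3 -c "
from rig import bot, camrig, job
print(job.job_done())"
```

```text
the job is handed in; nothing more can be done
None
```

I put the lid on the housing, lugs in their slots and cap flat on the rim, then released it and handed the job in at about 13 s; the hand-in returned no verdict. It went in with almost no force, and I never went near the pump bottle or the soap bar.

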